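# Turn a pin plate over against the step of its loading fixture and push it home

## Robot

A 7-joint arm with a two-finger parallel gripper is mounted at the origin on a cart in front of the work surface, level with it; the furniture and walls round the work are solid. World frame = base frame: x ahead of the robot, y to its left, z up, the work surface at z = 0. Lengths are in mm, angles in rad, forces in N, time in s.
With the tool pointing down it reaches from about 425 to 875 mm from the base axis. Payload 9.9 kg.
Tool frame: the origin (TCP) lies midway between the tips of the shut fingers; the grasp point (between the pads) lies 19 mm behind it; z points along the fingers, y is the line along which they close (so a half turn about z gives the same grasp; the last joint's range is limited). The gripper opens to 85 mm and grips with 20 to 120 N. Pads are 22 mm wide; open, the fingers measure 114 mm over their backs; the gripper's body (76 mm by 85 mm) begins 54 mm behind the grasp point. The pads swing forward as they close: fully open they stand 13 mm farther back than shut.
Start: joints at [-1.329, 0.576, 0.025, 1.437, -0.015, 1.129, -0.057], TCP at [216.038, 639.497, 199.289] pointing down, gripper open.
Joint ranges: [-2.76, 2.76], [-0.34, 2.15], [-1.52, 1.57], [0.19, 2.46], [-1.09, 4.23], [0.17, 1.99], [-2.82, 2.82]. Speed limits (rad/s): [2.22, 2.22, 3.01, 3.01, 3.14, 3.14, 3.14].

## Interface

Orientations are given as a unit quaternion [x, y, z, w].
In Python, from plant import robot gives the robot as it stands. The module is installed in compiled form; this text tells all that it offers.
- The arm moves only by the tool jog_arm, never from a script. Its argument "steps" is a list of rows, each a list of 3 entries, a list of its own where there are three numbers: the finger opening in m, from 0 to 0.0854, then the shift along the tool's x, y, z in m, then the turn, a rotation vector about the tool's x, y, z in rad. A call has exactly 5 rows; each row is the pose to reach, as a shift and turn from the pose commanded when the call began, along the tool's axes at that moment; what a row does not reach only later rows make up. A row lasts 1/10 s, in which the tool goes at most 50 mm and 8.59 degrees, less where a joint would pass 70% of its speed; a pose out of reach is approached as far as the arm can. A call with a gripper value outside its range is refused whole. The fingers move at their own pace and stop on an object; "squeeze" is the grip in N (left out, the last holds). Time passes only in rows, so rows that repeat a pose let the fingers close, or fill a call up. It gives the time, the measured TCP pose, the force, the opening and the grip force at its end, in the units of the state.
- robot.read_state(): the state, without advancing time (a new reading comes with each control period).
- robot.snapshot(name): name is "side" or "top"; returns the picture (480x640x3 uint8, red, green, blue); there is no depth.
- robot.camera_info(name): a dict with "fx", "fy", "cx", "cy" (pixels), "extrinsics" (4x4, takes a point from world to camera coordinates). Camera axes: x right, y up, looking along -z (the intrinsics and any distortion apply to the point x, -y, -z); pixel columns grow to the right and rows downward; lengths in mm; the calibration is good to about 2 mm. A picture is of the moment at which its call begins. camera_info takes no time and is no camera call.
- robot.hand_in(): hands the job in; it is judged then, once.
The state is a dict: "time_s": time; "joints": joint angles; "qvel": joint speeds; "joint_efforts": joint torques, N m; "ee_pos": TCP position; "tool_rot": TCP orientation; "contact_force": force on the tool from outside, world axes, zero at the start; "torque": the same for the moment, N m; "gripper_width": finger opening in mm; "gripper_force": force on a finger pad.
Only numpy, scipy, OpenCV 4.12 (cv2) and the standard library are available. Lean on these libraries where they do the work, as an engineer would, in place of code of your own. Each camera call takes 0.05 s, during which the arm holds its last target. There are 200 camera calls.

## Task

The pin plate lies sockets down in front of the loading fixture. Without gripping or lifting it, use the fingertips to push it against the step of the fixture's entry edge and tip it up there until it stands on its edge, push it over so that it falls onto the fixture with its sockets up, then push it along between the side guides until it is flush against the back stop. Leave the jar, the bottle and the tin alone.

Things in the scene. Friction and masses are not known exactly. Their poses are not given: they have to be found in the camera images.
- pin_plate: Loose aluminium slab 80 (its x) x 100 (its y) x 8 mm, about 0.17 kg, able to stand by itself on an edge. One face has 12 round sockets, the other is plain with two tiny screw holes. It starts flat on the worktop, sockets underneath. Origin: middle of the socket face; z points from there out through the plain face (up at the start, so down at the end).
- fixture: Fixed flat steel base, 162 mm long (x), 148 mm wide (y), 10 mm high, on the worktop. Origin: middle of the foot of its entry edge, at worktop level; x points level from there into the nest, z up. Flat and clear from x = 0 to 75 mm; beyond that stand side guides and a back stop, 14 mm high above the base. The plate fits with its 80 mm side along x.
- entry_edge (a point): middle of the top of the fixture's entry edge: a straight upright 10 mm step along the fixture's y, facing the plate
- back_stop (a point): foot of the middle of the back stop's face, on top of the base, at fixture x = 140 mm. Two slippery black plastic side guides lead to it: inner faces at y = +/-52 mm from x = 103 to 140 mm, with slanted lead-ins that widen the mouth to +/-63 mm at x = 77 mm
- corner_1 (a point): corner of the pin plate at its own x = +40 mm, y = +50 mm, half-way through its thickness
- corner_2 (a point): corner of the pin plate at its own x = +40 mm, y = -50 mm, half-way through its thickness
- corner_3 (a point): corner of the pin plate at its own x = -40 mm, y = +50 mm, half-way through its thickness
- corner_4 (a point): corner of the pin plate at its own x = -40 mm, y = -50 mm, half-way through its thickness
- screw_jar: bystander: white plastic jar with a screw lid, 43 mm across, 51 mm high; origin at the middle of its underside; it stands beside the work and stays where it is
- dropper_bottle: bystander: small bottle with a black rubber dropper, 28 mm across, 92 mm high; origin at the middle of its underside; it stands beside the work and stays where it is
- weigh_tin: bystander: round metal tin with lid, 51 mm across, 26 mm high; origin at the middle of its underside; it stands beside the work and stays where it is
Mind the look-alikes: they are no part of the job. There is more than one size of the pin_plate; the job needs the larger.

How it is judged:
By the outcome, as a careful person would: the job done as asked, in the order asked, and still so for the second after the job is handed in, with the robot touching nothing.
It also fails if it takes over 66 s, if anything falls off the work surface, if the arm or the gripper's body presses on something with over 40 N, if the wrist force passes 120 N, or if a joint passes its speed limit or range.

## Working session

There is one attempt and no reset: what is moved stays moved. The work goes in short steps, Python scripts to look and compute and a tool call to move; the robot and the scene stay as the last step left them, time stands still between calls to the robot, and variables do not carry over. Pictures are saved under pics/ and viewed, at most 10 in all, crops included, and the job is handed in when it is done.

Besides the shell and the picture viewer there is one more tool, called after "Emit:" as name(argument=value, ...) on one line, values as JSON. jog_arm: Moves the arm, as the interface text tells. Its arguments: {"type":"object","properties":{"steps":{"type":"array","items":{"type":"array"}},"squeeze":{"type":"number"}},"required":["steps"]}

```bash
mkdir -p pics
python3 - <<'E'
from plant import robot
import cv2,numpy as np
for n in("top","side"):
    cv2.imwrite(f"pics/{n}0.png",robot.snapshot(n)[:,:,::-1]); c=robot.camera_info(n); print(n,c)
s=robot.read_state(); print(s)
E
```

```text
top {'fx': 548.088367244208, 'fy': 548.088367244208, 'cx': 316.0279191721331, 'cy': 243.62121497524728, 'extrinsics': array([[-7.43241420e-03, -9.99961640e-01,  4.63443729e-03,
        -1.07623161e+02],
       [ 9.85521969e-01, -6.53988457e-03,  1.69421599e-01,
        -5.82848358e+02],
       [-1.69384792e-01,  5.82655126e-03,  9.85532771e-01,
        -9.90228117e+02],
       [ 0.00000000e+00,  0.00000000e+00,  0.00000000e+00,
         1.00000000e+00]])}
side {'fx': 494.6190905395749, 'fy': 494.6190905395749, 'cx': 325.1798085470836, 'cy': 236.31720797875056, 'extrinsics': array([[-9.42689955e-01, -3.33146384e-01, -1.86851808e-02,
         4.86274782e+02],
       [ 1.28231878e-01, -4.13412904e-01,  9.01468999e-01,
        -1.63235788e+02],
       [-3.08045832e-01,  8.47409734e-01,  4.32440179e-01,
        -5.93155725e+02],
       [ 0.00000000e+00,  0.00000000e+00,  0.00000000e+00,
         1.00000000e+00]])}
{'time_s': 0.1, 'joints': array([-1.32879505,  0.57647984,  0.02481022,  1.43785978, -0.01498392,
        1.12902952, -0.05655014]), 'qvel': array([ 3.46761448e-04, -5.44487060e-05, -4.59029677e-04, -2.85255648e-03,
       -5.88628852e-04,  1.01366528e-03,  5.27424127e-04]), 'joint_efforts': array([ 6.82722952e-03, -7.67307973e+01,  2.25814864e+00, -2.86607087e+01,
        1.58654217e-02,  8.71038646e-03,  7.13561690e-05]), 'ee_pos': array([215.8716089 , 639.03503365, 198.4941093 ]), 'tool_rot': array([ 1.62171247e-01,  9.86762308e-01, -7.91033545e-04, -9.07925690e-05]), 'contact_force': array([-0.12824733, -0.18936446,  0.35017037]), 'torque': array([ 0.02105928, -0.01710685,  0.01045591]), 'gripper_force': 0.0, 'gripper_width': 85.35180141897972}
```

View pics/top0.png

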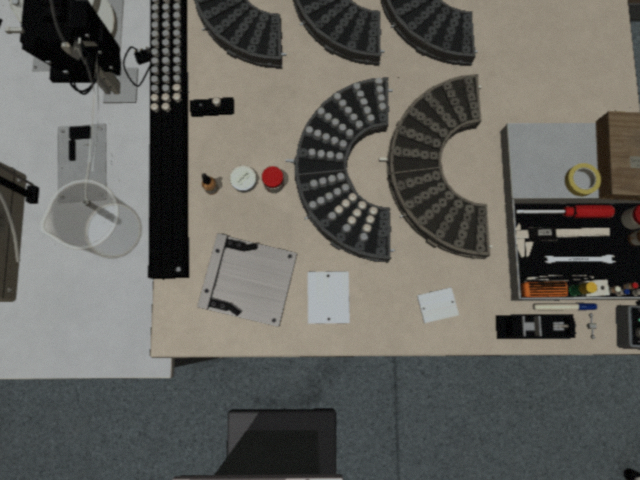

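View pics/side0.png

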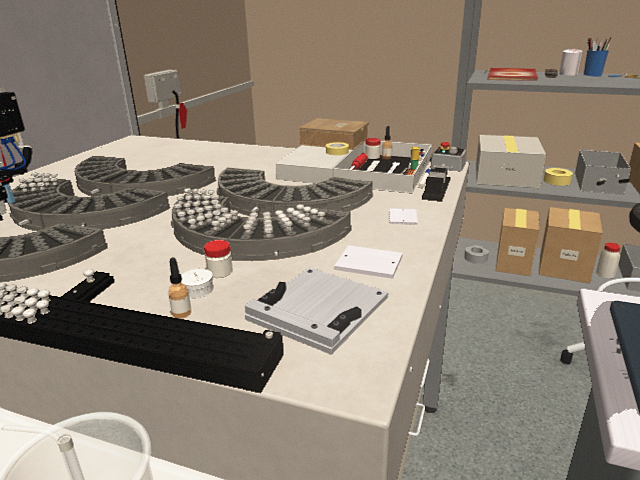

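The top view shows the fixture at about (250,280), with its entry edge on the right side (297,250)-(281,325). The plate is at (328,298) and the small look-alike at (438,305). The tin, jar and bottle are above, at (243,178), (273,178) and (209,183). Next I'll zoom in for corners.

```bash
cat > h.py <<'E'
from plant import robot
import cv2,numpy as np
from scipy.spatial.transform import Rotation as R
def ray(n,uv,z):
    c=robot.camera_info(n);E=c["extrinsics"];uv=np.atleast_2d(uv).astype(float)
    d=np.c_[(uv[:,0]-c["cx"])/c["fx"],-(uv[:,1]-c["cy"])/c["fy"],-np.ones(len(uv))]@E[:3,:3]
    o=-E[:3,:3].T@E[:3,3]
    return o+d*((z-o[2])/d[:,2])[:,None]
def proj(n,P):
    c=robot.camera_info(n);E=c["extrinsics"];p=np.atleast_2d(P)@E[:3,:3].T+E[:3,3]
    return np.c_[c["cx"]+c["fx"]*p[:,0]/-p[:,2],c["cy"]-c["fy"]*p[:,1]/-p[:,2]]
def crop(n,im,x0,y0,w,h,k,name):
    cv2.imwrite("pics/"+name,cv2.resize(im[y0:y0+h,x0:x0+w,::-1],None,fx=k,fy=k,interpolation=cv2.INTER_CUBIC))
E
python3 - <<'E'
from h import *
im=cv2.imread("pics/top0.png")[:,:,::-1]
crop("top",im,190,225,180,115,4.4,"c0.png")
g=cv2.cvtColor(im,cv2.COLOR_RGB2HSV)
m=((g[:,:,1]<40)&(g[:,:,2]>150)).astype(np.uint8)
n,l,st,ce=cv2.connectedComponentsWithStats(m)
for i in range(1,n):
    if st[i,4]>300 and st[i,0]>190:
        r=cv2.minAreaRect(np.argwhere(l==i)[:,::-1].astype(np.float32)); b=cv2.boxPoints(r)
        if 225<ce[i][1]<340: print(st[i],np.round(b,1).tolist(),np.round(ray("top",b,9),1).tolist())
E
```

```text
(no output)
```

View pics/c0.png

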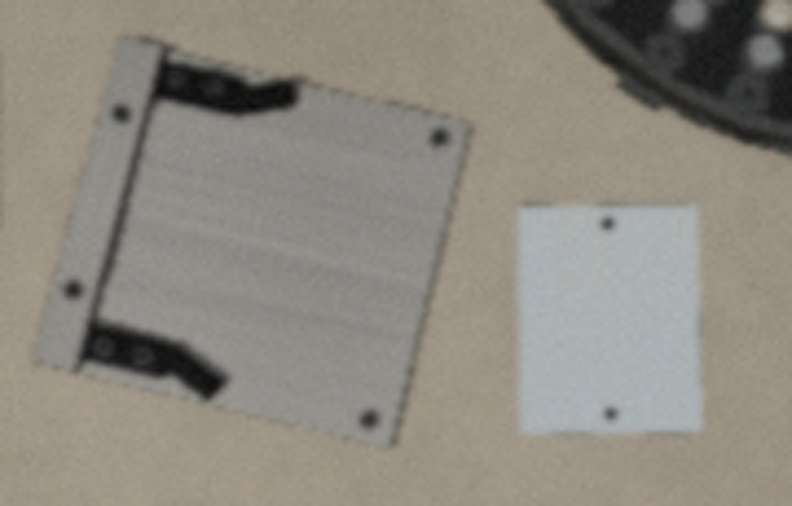

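The crop shows plate corners at crop pixels (518,206), (697,206), (703,432) and (519,432). The entry edge runs (472,125)-(395,445) and the fixture's far corners are (125,38) and (35,362).

Run:
```python
from h import *
P=np.array([[518,206],[697,206],[703,432],[519,432]])/4.4+[189.6,224.6]
F=np.array([[472,125],[395,445],[42,366]])/4.4+[189.6,224.6]
p=ray("top",P,8);f=ray("top",F,10)
print(p.round(1),p.mean(0));print(f.round(1)); 
o=(f[0]+f[1])/2; e=f[0]-f[1]; print("len",np.linalg.norm(e),np.linalg.norm(f[1]-f[2]))
x=np.array([-e[1],e[0],0])/np.linalg.norm(e); x=x if x[1]>0 else -x
y=np.array([-x[1],x[0],0]); print("o",o,"x",x,np.degrees(np.arctan2(x[1],x[0])),"y",y)
print("plate in fixture", np.c_[(p-o)@x,(p-o)@y].round(1), (p.mean(0)-o)@x,(p.mean(0)-o)@y)
for n,q,z in(("jar",(272,182),0),("tin",(243,182),0),("bot",(209,190),0)): print(n,ray("top",q,z).round(0), ((ray("top",q,z)-o)@x),(ray("top",q,z)-o)@y)
# side check
print(proj("side",np.vstack([p,f])).round(0).tolist())
print(R.from_quat(robot.read_state()["tool_rot"]).as_matrix().round(3))
```

```text
[[ 534.2  -94.5    8. ]
 [ 533.6 -174.2    8. ]
 [ 434.  -175.1    8. ]
 [ 434.6  -94.5    8. ]] [ 484.08895566 -134.58403165    8.        ]
[[570.5 -74.2  10. ]
 [429.3 -40.3  10. ]
 [464.7 114.7  10. ]]
len 145.1769590521284 159.01046972106752
o [499.88473041 -57.24445271  10.        ] x [0.23309273 0.97245451 0.        ] 76.52077746516733 y [-0.97245451  0.23309273  0.        ]
plate in fixture [[ -28.3  -42. ]
 [-105.9  -60.1]
 [-130.    36.6]
 [ -51.4   54.8]] -78.89110280254882 -2.6666214001364312
jar [[718. -24.   0.]] [83.55172942] [-204.38220609]
tin [[718.  35.   0.]] [140.81494453] [-191.02465145]
bot [[702. 104.   0.]] [203.59401495] [-159.18937315]
[[334.0, 265.0], [348.0, 245.0], [402.0, 252.0], [392.0, 274.0], [309.0, 266.0], [387.0, 290.0], [333.0, 347.0]]
[[-0.947  0.32  -0.   ]
 [ 0.32   0.947 -0.002]
 [-0.    -0.002 -1.   ]]
```

```bash
cat >> h.py <<'E'
O=np.array([499.9,-57.2,0]);A=np.radians(76.52)
FX=np.array([np.cos(A),np.sin(A),0]);FY=np.array([-FX[1],FX[0],0]);FZ=np.array([0,0,1.])
F=np.c_[FX,FY,FZ]
def cur():
    s=robot.read_state(); T=R.from_quat(s["tool_rot"]).as_matrix()
    p=F.T@(s["ee_pos"]-O); z=F.T@T[:,2]
    print("t",round(s["time_s"],2),"fix",p.round(1),"tool z",z.round(3),"tool y",(F.T@T[:,1]).round(3),"F",(F.T@s["contact_force"]).round(1),"w",round(s["gripper_width"],1)); return s,T,s["ee_pos"]
def goto(p,tilt=0,world=False):
    "tilt deg: tips lead to +x"
    s,T,e=cur(); w=np.array(p,float) if world else O+F@np.array(p,float)
    t=np.radians(tilt); z=F@[np.sin(t),0,-np.cos(t)]; y=-FY; G=np.c_[np.cross(y,z),y,z]
    print("shift",((T.T@(w-e))/1000).round(4).tolist(),"turn",R.from_matrix(T.T@G).as_rotvec().round(3).tolist())
E
python3 -c "
from h import *
goto([400,250,200],world=True);goto([-165,-3,80])"
```

```text
t 0.1 fix [610.8 438.5 198.5] tool z [-0.002  0.    -1.   ] tool y [ 0.996 -0.09  -0.002] F [-0.2  0.1  0.4] w 85.4
shift [-0.299, -0.3096, -0.001] turn [-0.001, 0.001, 1.48]
t 0.1 fix [610.8 438.5 198.5] tool z [-0.002  0.    -1.   ] tool y [ 0.996 -0.09  -0.002] F [-0.2  0.1  0.4] w 85.4
shift [-0.5098, -0.7326, 0.1197] turn [-0.001, 0.001, 1.48]
```

Emit:
jog_arm(steps=[[0.05,[-0.3,-0.31,0],[0,0,1.48]],[0.05,[-0.3,-0.31,0],[0,0,1.48]],[0.05,[-0.3,-0.31,0],[0,0,1.48]],[0.05,[-0.3,-0.31,0],[0,0,1.48]],[0.05,[-0.3,-0.31,0],[0,0,1.48]]])

```text
time_s: 0.6
ee_pos: [323.7, 411.6, 199.1]
tool_rot: [0.515, 0.857, -0.0, -0.0]
contact_force: [0.9, 1.6, 0.4]
gripper_width: 50.1
gripper_force: 0.0
```

```bash
python3 -c "
from h import *
goto([400,250,200],world=True);goto([-165,-3,80])"
```

```text
t 0.6 fix [414.8 280.6 199.1] tool z [-0.  0. -1.] tool y [ 0.662 -0.749 -0.   ] F [ 1.8 -0.5  0.4] w 50.1
shift [-0.1785, -0.0085, -0.0009] turn [-0.0, 0.0, 0.724]
t 0.6 fix [414.8 280.6 199.1] tool z [-0.  0. -1.] tool y [ 0.662 -0.749 -0.   ] F [ 1.8 -0.5  0.4] w 50.1
shift [-0.6222, -0.1716, 0.1192] turn [-0.0, 0.0, 0.724]
```

Emit:
jog_arm(steps=[[0.05,[-0.18,-0.01,0],[0,0,0.724]],[0.05,[-0.18,-0.01,0],[0,0,0.724]],[0.05,[-0.18,-0.01,0],[0,0,0.724]],[0.05,[-0.62,-0.17,0],[0,0,0.724]],[0.05,[-0.62,-0.17,0],[0,0,0.724]]])

```text
time_s: 1.1
ee_pos: [403.5, 177.2, 199.2]
tool_rot: [0.785, 0.619, -0.0, 0.0]
contact_force: [1.1, 0.4, -0.4]
gripper_width: 50.5
gripper_force: 0.0
```

```bash
python3 -c "
from h import *
goto([-165,-3,80])"
```

```text
t 1.1 fix [205.5 148.4 199.2] tool z [-0. -0. -1.] tool y [-0. -1.  0.] F [ 0.7 -1.  -0.4] w 50.5
shift [-0.3704, 0.1514, 0.1192] turn [0.0, 0.0, -0.0]
```

Emit:
jog_arm(steps=[[0.05,[-0.37,0.151,0],[0,0,0]],[0.05,[-0.37,0.151,0],[0,0,0]],[0.05,[-0.37,0.151,0],[0,0,0]],[0.05,[-0.37,0.151,0],[0,0,0]],[0.05,[-0.37,0.151,0],[0,0,0]]])

```text
time_s: 1.6
ee_pos: [442.7, -69.4, 199.4]
tool_rot: [0.783, 0.622, 0.0, -0.0]
contact_force: [1.3, 1.2, -0.4]
gripper_width: 49.8
gripper_force: 0.0
```

```bash
python3 -c "
from h import *
goto([-165,-3,40],25)"
```

```text
t 1.6 fix [-25.2  52.8 199.4] tool z [ 0. -0. -1.] tool y [ 0.007 -1.     0.   ] F [ 1.5 -1.  -0.4] w 49.8
shift [-0.1402, 0.0548, 0.1593] turn [-0.001, 0.436, 0.007]
```

Emit:
jog_arm(steps=[[0.05,[-0.14,0.055,0],[0,0.436,0.007]],[0.05,[-0.14,0.055,0],[0,0.436,0.007]],[0.05,[-0.14,0.055,0],[0,0.436,0.007]],[0.05,[-0.14,0.055,0.16],[0,0.436,0.007]],[0.05,[-0.14,0.055,0.16],[0,0.436,0.007]]])

```text
time_s: 2.1
ee_pos: [460.6, -187.0, 116.7]
tool_rot: [0.767, 0.604, 0.172, -0.133]
contact_force: [1.3, 1.2, 0.2]
gripper_width: 49.7
gripper_force: 0.0
```

```bash
python3 -c "
from h import *
goto([-165,-3,25],25);cv2.imwrite('pics/s1.png',robot.snapshot('side')[:,:,::-1])"
```

```text
t 2.1 fix [-135.3    8.   116.7] tool z [ 0.424 -0.006 -0.905] tool y [-0.003 -1.     0.005] F [ 1.5 -1.   0.2] w 49.7
shift [-0.0658, 0.0106, 0.0705] turn [0.006, -0.002, -0.0]
```

View pics/s1.png

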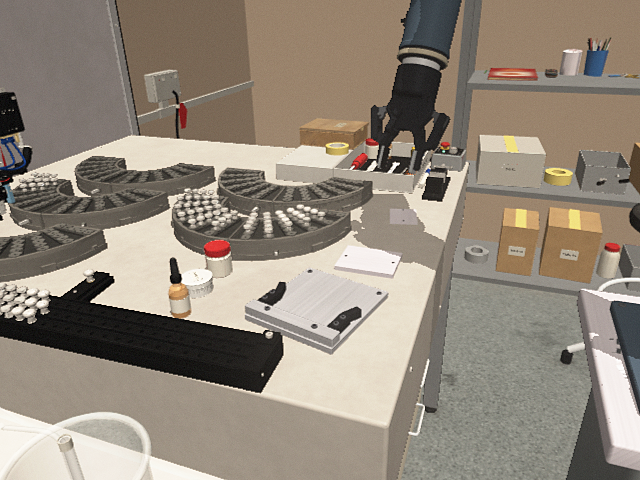

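The side view shows the gripper behind the plate, tips tilted toward it. With 22 mm wide tips, an upright tool gives a better face against the rear edge, so I'll go back upright and lower.

```bash
python3 -c "
from h import *
goto([-165,-3,15],0)"
```

```text
t 2.15 fix [-141.1   12.5  105.4] tool z [ 0.425  0.005 -0.905] tool y [-0.011 -1.    -0.01 ] F [ -3.    1.1 -10.8] w 49.6
shift [-0.0599, 0.0167, 0.0716] turn [-0.008, -0.439, -0.013]
```

Emit:
jog_arm(steps=[[0.05,[-0.053,0.017,0.058],[0,-0.439,-0.013]],[0.05,[-0.053,0.017,0.058],[0,-0.439,-0.013]],[0.05,[-0.053,0.017,0.058],[0,-0.439,-0.013]],[0.05,[-0.053,0.017,0.058],[0,-0.439,-0.013]],[0.05,[-0.053,0.017,0.058],[0,-0.439,-0.013]]])

```text
time_s: 2.65
ee_pos: [470.8, -208.3, 41.2]
tool_rot: [0.78, 0.626, -0.001, 0.001]
contact_force: [-0.5, -1.2, -0.1]
gripper_width: 50.3
gripper_force: 0.0
```

```bash
python3 -c "
from h import *
goto([-152,-3,-1],0)"
```

```text
t 2.65 fix [-153.7   -6.9   41.2] tool z [-0.003 -0.    -1.   ] tool y [ 0.017 -1.     0.   ] F [-1.3  0.3 -0.1] w 50.3
shift [0.0019, -0.0039, 0.0422] turn [0.0, 0.003, 0.017]
```

Emit:
jog_arm(steps=[[0.05,[0,-0.004,0.03],[0,0.003,0.017]],[0.05,[0,-0.004,0.034],[0,0.003,0.017]],[0.05,[0,-0.004,0.038],[0,0.003,0.017]],[0.05,[0,-0.004,0.039],[0,0.003,0.017]],[0.05,[0,-0.004,0.039],[0,0.003,0.017]]])

```text
time_s: 3.15
ee_pos: [466.4, -211.0, 3.1]
tool_rot: [0.787, 0.617, 0.001, 0.001]
contact_force: [0.3, 0.7, 0.3]
gripper_width: 50.7
gripper_force: 0.0
```

```bash
python3 -c "
from h import *
goto([-90,-3,-1],0)"
```

```text
t 3.15 fix [-157.4   -3.3    3.1] tool z [ 0.    -0.002 -1.   ] tool y [-0.006 -1.     0.002] F [ 0.8 -0.2  0.3] w 50.7
shift [0.0674, -0.0007, 0.0041] turn [0.002, -0.0, -0.006]
```

Emit:
jog_arm(steps=[[0.05,[0.003,0,0.003],[0,0,-0.006]],[0.05,[0.015,0,0.004],[0,0,-0.006]],[0.05,[0.027,0,0.004],[0,0,-0.006]],[0.05,[0.039,0,0.004],[0,0,-0.006]],[0.05,[0.048,0,0.004],[0,0,-0.006]]])

```text
time_s: 3.65
ee_pos: [478.1, -161.5, -1.6]
tool_rot: [0.784, 0.62, 0.001, 0.0]
contact_force: [0.5, 0.5, -0.4]
gripper_width: 50.3
gripper_force: 0.0
```

```bash
python3 -c "
from h import *
cur();crop('top',robot.snapshot('top'),190,225,180,115,4.4,'c1.png');goto([-91,-3,-1],0)"
```

```text
t 3.65 fix [-106.5   -3.1   -1.6] tool z [ 0.001 -0.001 -1.   ] tool y [ 0.003 -1.     0.001] F [ 0.6 -0.4 -0.4] w 50.3
t 3.7 fix [-105.1   -3.1   -1.7] tool z [ 0.002 -0.001 -1.   ] tool y [ 0.004 -1.     0.001] F [ 1.1 -0.  -0.4] w 50.0
shift [0.0141, -0.0, -0.0007] turn [0.001, -0.002, 0.004]
```

View pics/c1.png

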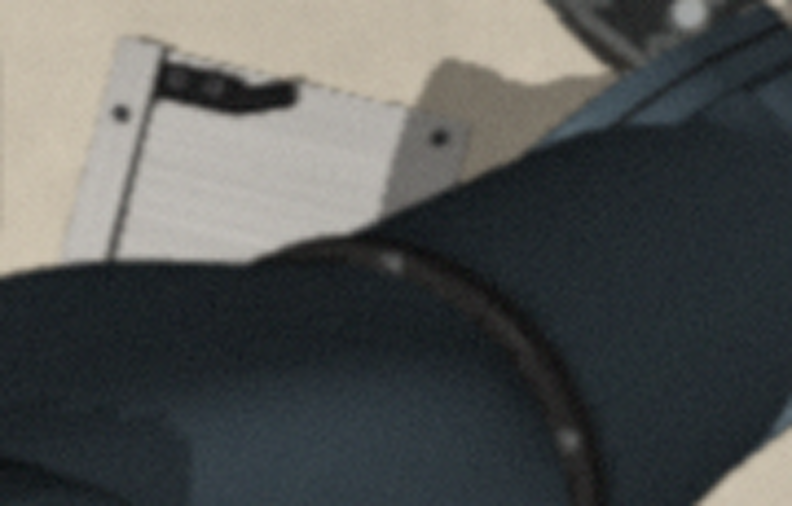

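The arm hides the plate in the top view, so I'll use the side camera. Pushing on to seat the plate against the step.

Emit:
jog_arm(steps=[[0.05,[0.004,0,0],[0,0,0.004]],[0.05,[0.008,0,0],[0,0,0.004]],[0.05,[0.012,0,0],[0,0,0.004]],[0.05,[0.015,0,0],[0,0,0.004]],[0.05,[0.017,0,0],[0,0,0.004]]])

```text
time_s: 4.2
ee_pos: [481.6, -146.9, -1.6]
tool_rot: [0.786, 0.618, 0.0, 0.0]
contact_force: [0.5, -0.5, -0.5]
gripper_width: 49.8
gripper_force: 0.0
```

```bash
python3 -c "
from h import *
cur();crop('side',robot.snapshot('side'),240,170,200,150,4,'c2.png');goto([-91,-3,-1],0)"
```

```text
t 4.2 fix [-91.5  -3.1  -1.6] tool z [-0.    -0.001 -1.   ] tool y [-0.003 -1.     0.001] F [-0.4 -0.6 -0.5] w 49.8
t 4.25 fix [-91.2  -3.1  -1.6] tool z [ 0.    -0.001 -1.   ] tool y [-0.003 -1.     0.001] F [ 0.2 -0.5  0.4] w 50.3
shift [0.0002, -0.0001, -0.0006] turn [0.001, -0.0, -0.003]
```

View pics/c2.png

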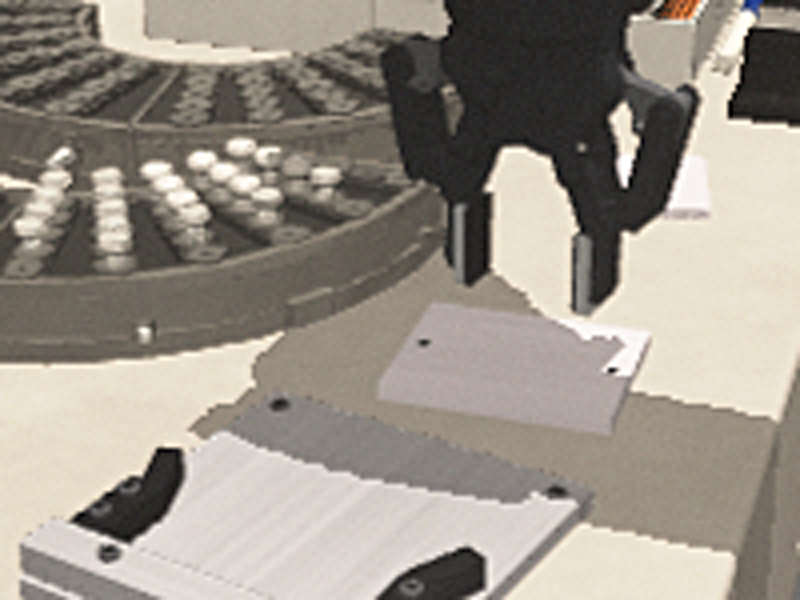

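```bash
python3 -c "
from h import *
s=robot.read_state();T=R.from_quat(s['tool_rot']).as_matrix()
print((proj('side',[s['ee_pos']+T@[0,y,z] for y in(-32,0,32) for z in (-3,-40)])-[240,170])*4)
print(ray('side',np.array([[470,285],[590,312]])/4+[240,170],2))
print(s['joints'].round(3), s['ee_pos'])
P=np.array([[383,385],[432,303],[650,333],[617,420]])/4+[239.6,169.6];print(ray('side',P,8))
"
```

```text
[[591.86466995 374.14722489]
 [595.14673513 297.05420305]
 [525.93786783 355.80993263]
 [527.91471456 279.81965937]
 [462.39878909 338.13677665]
 [463.16277252 263.22086963]]
[[ 524.11430696 -205.53466605    2.        ]
 [ 464.34453563 -195.00502714    2.        ]]
[-0.127  0.682  0.509  2.11  -0.677  0.513  0.654] [ 481.70238504 -146.5948304    -1.59080767]
[[ 530.32977444  -92.7887148     8.        ]
 [ 533.2765474  -172.24037118    8.        ]
 [ 433.27146453 -172.71072072    8.        ]
 [ 430.71084939  -93.70001755    8.        ]]
```

```bash
python3 -c "
from h import *
# s1 pose: ee fix [-135.3,8,116.7]
T=R.from_quat([0.767,0.604,0.172,-0.133]).as_matrix()
e=np.array([460.6,-187,116.7])
print((proj('side',[e+T@[0,y,z] for y in(-32,0,32) for z in (-3,-40)])-[340,60])*5)
im=cv2.imread('pics/s1.png')[:,:,::-1]
crop('side',im,340,60,150,120,5,'c3.png')
"
```

```text
[[343.57510587 660.12509332]
 [369.11572254 551.32859979]
 [257.01317271 643.15182554]
 [281.78601952 536.35998424]
 [173.65854495 626.80745376]
 [197.70249151 521.9477744 ]]
```

View pics/c3.png

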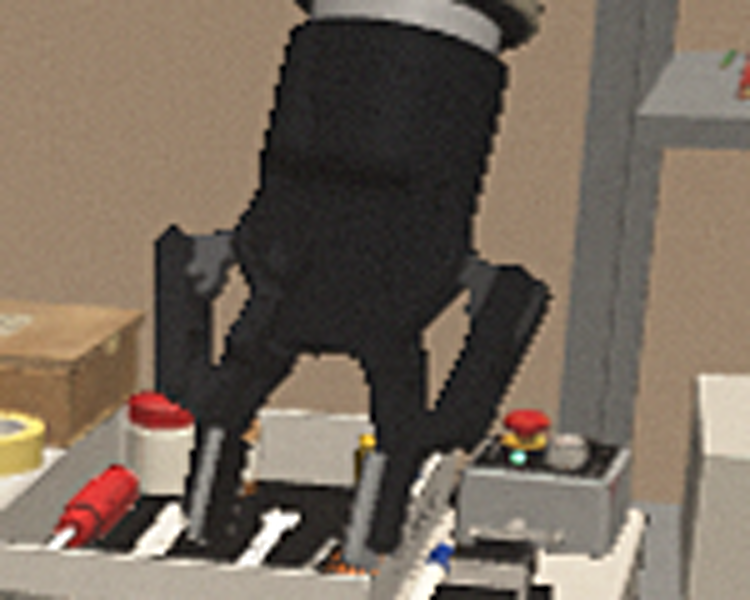

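Picture c3 shows the tips at about (205,545) and (375,565), some 28 mm short of where I predicted along the fingers. So the tips are really hovering about 25 mm above the plate, and the plate hasn't moved. I'll back off and lower until I feel contact.

Emit:
jog_arm(steps=[[0.05,[-0.03,0,0],[0,0,0]],[0.05,[-0.055,0,0],[0,0,0]],[0.05,[-0.065,0,0],[0,0,0]],[0.05,[-0.065,0,0],[0,0,0]],[0.05,[-0.065,0,0.003],[0,0,0]]])

```text
time_s: 4.75
ee_pos: [466.6, -209.3, -4.6]
tool_rot: [0.786, 0.618, 0.001, 0.0]
contact_force: [0.4, 0.0, -0.9]
gripper_width: 49.8
gripper_force: 0.0
```

Emit:
jog_arm(steps=[[0.05,[0,0,0.002],[0,0,0]],[0.05,[0,0,0.004],[0,0,0]],[0.05,[0,0,0.006],[0,0,0]],[0.05,[0,0,0.008],[0,0,0]],[0.05,[0,0,0.01],[0,0,0]]])

```text
time_s: 5.25
ee_pos: [466.3, -210.0, -14.7]
tool_rot: [0.786, 0.618, 0.0, 0.0]
contact_force: [0.0, -0.3, -0.9]
gripper_width: 50.0
gripper_force: 0.0
```

Emit:
jog_arm(steps=[[0.05,[0,0,0.002],[0,0,0]],[0.05,[0,0,0.004],[0,0,0]],[0.05,[0,0,0.006],[0,0,0]],[0.05,[0,0,0.007],[0,0,0]],[0.05,[0,0,0.007],[0,0,0]]])

```text
time_s: 5.75
ee_pos: [466.2, -210.2, -21.7]
tool_rot: [0.786, 0.618, 0.0, 0.0]
contact_force: [0.2, -0.4, 0.3]
gripper_width: 50.1
gripper_force: 0.0
```

Emit:
jog_arm(steps=[[0.05,[0,0,0.001],[0,0,0]],[0.05,[0,0,0.002],[0,0,0]],[0.05,[0,0,0.003],[0,0,0]],[0.05,[0,0,0.004],[0,0,0]],[0.05,[0,0,0.004],[0,0,0]]])

```text
time_s: 6.25
ee_pos: [466.2, -210.2, -25.7]
tool_rot: [0.786, 0.618, 0.0, 0.0]
contact_force: [-1.3, 0.7, 0.1]
gripper_width: 49.9
gripper_force: 0.0
```

Emit:
jog_arm(steps=[[0.05,[0,0,0.001],[0,0,0]],[0.05,[0,0,0.002],[0,0,0]],[0.05,[0,0,0.003],[0,0,0]],[0.05,[0,0,0.003],[0,0,0]],[0.05,[0,0,0.003],[0,0,0]]])

```text
time_s: 6.75
ee_pos: [466.3, -210.2, -28.6]
tool_rot: [0.786, 0.618, 0.0, 0.0]
contact_force: [0.6, 0.5, -0.2]
gripper_width: 50.1
gripper_force: 0.0
```

```bash
python3 -c "
from h import *
cur();im=robot.snapshot('side');crop('side',im,260,150,160,120,5,'c4.png')"
```

```text
t 6.75 fix [-156.6   -3.   -28.6] tool z [-0.    -0.001 -1.   ] tool y [-0.003 -1.     0.001] F [ 0.6 -0.5 -0.2] w 50.1
```

View pics/c4.png

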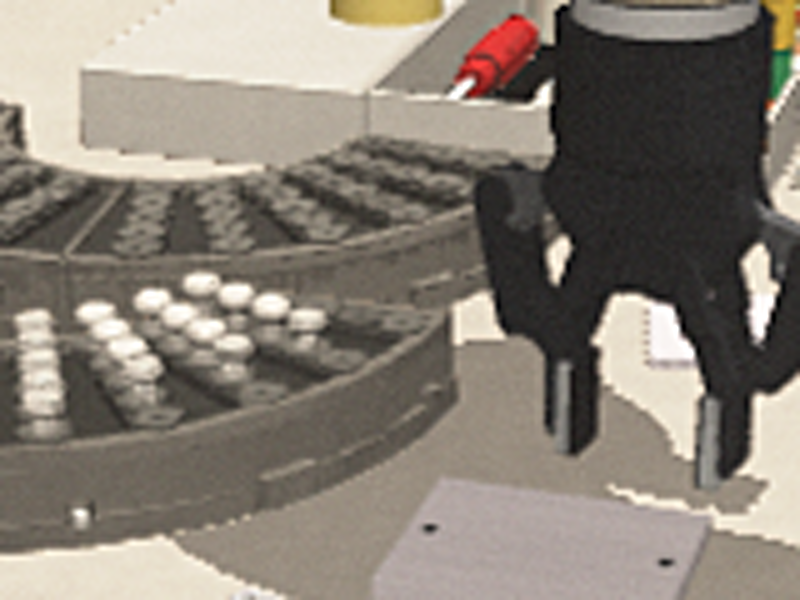

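```bash
python3 -c "
from h import *
for z in (0,5,10): print(((ray('side',np.array([[570,455],[712,487]])/5+[260,150],z)-O)@F).round(1))
for tz in(-20,-25,-30,-35): 
  e=robot.read_state()['ee_pos'];print(tz,((proj('side',[e+[0,0,-tz]+FY*s for s in(32,-32)])-[260,150])*5).round())
"
```

```text
[[-159.  -34.    0.]
 [-162.   23.    0.]]
[[-149.9  -29.3    5. ]
 [-152.9   27.     5. ]]
[[-140.8  -24.7   10. ]
 [-143.8   30.9   10. ]]
-20 [[720. 517.]
 [564. 477.]]
-25 [[720. 505.]
 [564. 465.]]
-30 [[721. 493.]
 [565. 453.]]
-35 [[722. 481.]
 [565. 441.]]
```

Emit:
jog_arm(steps=[[0.05,[0,0,0.001],[0,0,0]],[0.05,[0,0,0.002],[0,0,0]],[0.05,[0,0,0.003],[0,0,0]],[0.05,[0,0,0.004],[0,0,0]],[0.05,[0,0,0.004],[0,0,0]]])

```text
time_s: 7.3
ee_pos: [466.2, -210.2, -32.7]
tool_rot: [0.786, 0.618, 0.0, 0.0]
contact_force: [0.1, 0.2, -0.3]
gripper_width: 50.0
gripper_force: 0.0
```

Emit:
jog_arm(steps=[[0.05,[0,0,0.001],[0,0,0]],[0.05,[0,0,0.001],[0,0,0]],[0.05,[0,0,0.002],[0,0,0]],[0.05,[0,0,0.002],[0,0,0]],[0.05,[0,0,0.002],[0,0,0]]])

```text
time_s: 7.8
ee_pos: [466.3, -210.2, -34.6]
tool_rot: [0.786, 0.618, 0.0, 0.0]
contact_force: [0.9, -0.4, -0.6]
gripper_width: 50.0
gripper_force: 0.0
```

Emit:
jog_arm(steps=[[0.05,[0,0,0.001],[0,0,0]],[0.05,[0,0,0.001],[0,0,0]],[0.05,[0,0,0.001],[0,0,0]],[0.05,[0,0,0.002],[0,0,0]],[0.05,[0,0,0.002],[0,0,0]]])

```text
time_s: 8.3
ee_pos: [466.4, -210.2, -35.0]
tool_rot: [0.786, 0.618, 0.001, 0.001]
contact_force: [-4.0, 2.7, 27.0]
gripper_width: 50.4
gripper_force: 13.4
```

Emit:
jog_arm(steps=[[0.05,[0,0,-0.003],[0,0,0]],[0.05,[0.01,0,-0.003],[0,0,0]],[0.05,[0.02,0,-0.003],[0,0,0]],[0.05,[0.03,0,-0.003],[0,0,0]],[0.05,[0.04,0,-0.003],[0,0,0]]])

```text
time_s: 8.8
ee_pos: [475.8, -170.0, -33.8]
tool_rot: [0.786, 0.618, 0.0, 0.0]
contact_force: [-1.2, -0.4, -0.7]
gripper_width: 49.8
gripper_force: 0.4
```

Emit:
jog_arm(steps=[[0.05,[0.004,0,0],[0,0,0]],[0.05,[0.008,0,0],[0,0,0]],[0.05,[0.012,0,0],[0,0,0]],[0.05,[0.016,0,0],[0,0,0]],[0.05,[0.02,0,0],[0,0,0]]])

```text
time_s: 9.3
ee_pos: [480.5, -151.8, -33.5]
tool_rot: [0.786, 0.618, 0.0, 0.001]
contact_force: [0.4, -0.1, 0.2]
gripper_width: 50.2
gripper_force: 0.4
```

```bash
python3 -c "
from h import *
cur()"
```

```text
t 9.3 fix [-96.6  -3.2 -33.5] tool z [-0.    -0.001 -1.   ] tool y [-0.003 -1.     0.001] F [ 0.  -0.4  0.2] w 50.2
```

Emit:
jog_arm(steps=[[0.05,[0.002,0,0],[0,0,0]],[0.05,[0.004,0,0],[0,0,0]],[0.05,[0.005,0,0],[0,0,0]],[0.05,[0.006,0,0],[0,0,0]],[0.05,[0.007,0,0],[0,0,0]]])

```text
time_s: 9.8
ee_pos: [481.7, -146.4, -33.5]
tool_rot: [0.787, 0.618, -0.0, 0.001]
contact_force: [-3.0, -6.7, -0.3]
gripper_width: 50.1
gripper_force: 3.8
```

```bash
python3 -c "
from h import *
cur();im=robot.snapshot('side');crop('side',im,260,150,160,120,5,'c5.png')"
```

```text
t 9.8 fix [-91.   -3.1 -33.5] tool z [-0.002 -0.002 -1.   ] tool y [-0.004 -1.     0.002] F [-7.3  1.4 -0.3] w 50.1
```

View pics/c5.png

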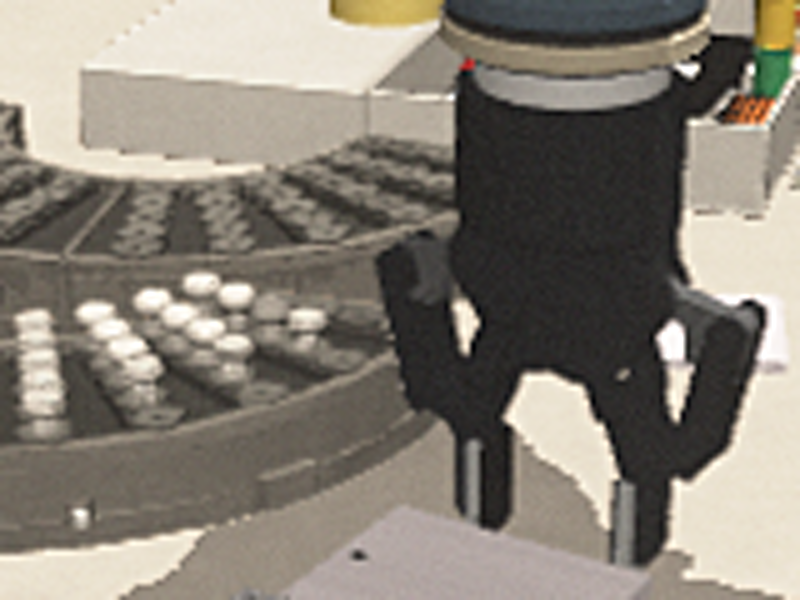

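The side crop shows the plate squared up to the fixture and seated against the step with 7 N. Its rear corners are at crop pixels (400,507) and (650,570), both fingers behind it.

```bash
python3 -c "
from h import *
print(((ray('side',np.array([[400,507],[650,570]])/5+[259.7,149.7],8)-O)@F).round(1))
P=proj('side',O+np.array([[0,-74,10],[0,74,10]])@F.T); print((P-[260,150])*5)
"
```

```text
[[-77.3 -59.7   8. ]
 [-81.1  36.8   8. ]]
[[241.68645079 581.24669441]
 [640.50978198 703.08143526]]
```

Emit:
jog_arm(steps=[[0.05,[0.001,0,0],[0,0,0]],[0.05,[0.002,0,-0.003],[0,0,0]],[0.05,[0.002,0,-0.006],[0,0,0]],[0.05,[0.002,0,-0.01],[0,0,0]],[0.05,[0.002,0,-0.014],[0,0,0]]])

```text
time_s: 10.35
ee_pos: [481.9, -145.5, -19.3]
tool_rot: [0.787, 0.617, -0.001, 0.002]
contact_force: [-2.2, -6.5, 0.4]
gripper_width: 49.8
gripper_force: 3.5
```

```bash
cat >> h.py <<'E'
def mask(n,im):
    # bluish-grey (plate) pixels, coarse ASCII-free summary: region extents
    a=im.astype(int); m=((a[:,:,2]-a[:,:,0]>2)&(a.sum(2)>240)).astype(np.uint8)
    k,l,st,ce=cv2.connectedComponentsWithStats(m)
    for i in range(1,k):
        x,y,w,h,A=st[i]
        if A>60 and 250<ce[i][0]<440 and 170<ce[i][1]<350:
            r=cv2.minAreaRect(np.argwhere(l==i)[:,::-1].astype(np.float32))
            print(n,st[i],cv2.boxPoints(r).round(0).tolist())
E
python3 -c "
from h import *
cur();im=robot.snapshot('side');cv2.imwrite('pics/n1.png',im[:,:,::-1]);crop('side',im,260,150,160,160,3.7,'c6.png')
mask('now',im);mask('s1',cv2.imread('pics/s1.png')[:,:,::-1])"
```

```text
t 10.35 fix [-90.1  -3.1 -19.3] tool z [-0.003 -0.002 -1.   ] tool y [-0.005 -1.     0.002] F [-6.8  0.6  0.4] w 49.8
```

Emit:
jog_arm(steps=[[0.05,[0.0005,0,-0.004],[0,0,0]],[0.05,[0.001,0,-0.008],[0,0,0]],[0.05,[0.002,0,-0.012],[0,0,0]],[0.05,[0.003,0,-0.016],[0,0,0]],[0.05,[0.0045,0,-0.02],[0,0,0]]])

```text
time_s: 10.9
ee_pos: [483.4, -139.9, 0.8]
tool_rot: [0.786, 0.618, 0.0, 0.001]
contact_force: [-1.6, -4.4, 1.4]
gripper_width: 49.7
gripper_force: 2.7
```

```bash
python3 -c "
from h import *
cur()"
```

```text
t 10.9 fix [-84.2  -3.2   0.8] tool z [-0.001 -0.002 -1.   ] tool y [-0.004 -1.     0.002] F [-4.7  0.5  1.4] w 49.7
```

Emit:
jog_arm(steps=[[0.05,[0.003,0,-0.006],[0,0,0]],[0.05,[0.006,0,-0.012],[0,0,0]],[0.05,[0.01,0,-0.0175],[0,0,0]],[0.05,[0.014,0,-0.0228],[0,0,0]],[0.05,[0.0188,0,-0.0275],[0,0,0]]])

```text
time_s: 11.4
ee_pos: [488.2, -119.4, 28.3]
tool_rot: [0.786, 0.618, 0.001, 0.0]
contact_force: [-0.0, 1.0, -0.7]
gripper_width: 49.9
gripper_force: 0.0
```

```bash
python3 -c "
from h import *
cur();crop('side',robot.snapshot('side'),240,150,200,150,4,'c7.png')"
```

```text
t 11.4 fix [-63.2  -3.1  28.3] tool z [ 0.001 -0.001 -1.   ] tool y [-0.002 -1.     0.001] F [ 1.   0.3 -0.7] w 49.9
```

View pics/c7.png

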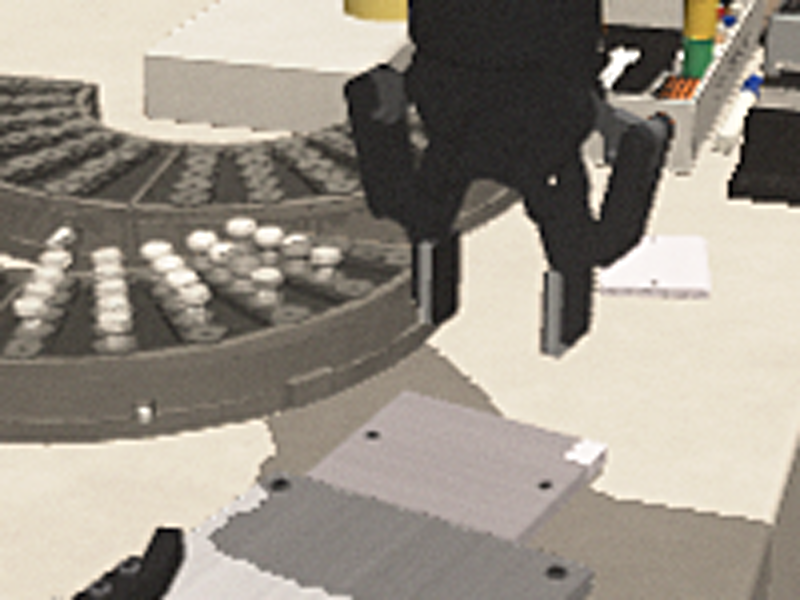

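The side crop shows the plate dropped back flat against the step, rear corners at (410,393) and (605,455). The fingers slipped off because the preload was too low. I'll retry with the tip lower and a firmer push.

Emit:
jog_arm(steps=[[0.05,[-0.045,0,0],[0,0,0]],[0.05,[-0.045,0,0.01],[0,0,0]],[0.05,[-0.045,0,0.04],[0,0,0]],[0.05,[-0.045,0,0.061],[0,0,0]],[0.05,[-0.045,0,0.0625],[0,0,0]]])

```text
time_s: 11.95
ee_pos: [477.3, -164.0, -35.0]
tool_rot: [0.786, 0.618, 0.001, -0.0]
contact_force: [-2.3, 1.6, 18.2]
gripper_width: 50.2
gripper_force: 8.8
```

Emit:
jog_arm(steps=[[0.05,[0.004,0,0],[0,0,0]],[0.05,[0.009,0,0],[0,0,0]],[0.05,[0.014,0,0],[0,0,0]],[0.05,[0.018,0,0],[0,0,0]],[0.05,[0.02,0,0],[0,0,0]]])

```text
time_s: 12.45
ee_pos: [481.7, -146.4, -34.5]
tool_rot: [0.786, 0.618, -0.001, 0.002]
contact_force: [-5.2, -11.9, -0.8]
gripper_width: 49.8
gripper_force: 6.0
```

```bash
python3 -c "
from h import *
cur()"
```

```text
t 12.45 fix [-90.9  -3.  -34.5] tool z [-0.003 -0.002 -1.   ] tool y [-0.004 -1.     0.002] F [-12.8   2.3  -0.8] w 49.8
```

Emit:
jog_arm(steps=[[0.05,[0.003,0,0],[0,0,0]],[0.05,[0.004,0,-0.004],[0,0,0]],[0.05,[0.004,0,-0.008],[0,0,0]],[0.05,[0.004,0,-0.012],[0,0,0]],[0.05,[0.0045,0,-0.016],[0,0,0]]])

```text
time_s: 12.95
ee_pos: [482.0, -145.2, -18.1]
tool_rot: [0.787, 0.616, -0.002, 0.003]
contact_force: [-6.3, -16.0, 1.8]
gripper_width: 49.9
gripper_force: 8.2
```

```bash
python3 -c "
from h import *
cur()"
```

```text
t 12.95 fix [-89.8  -3.1 -18.1] tool z [-0.006 -0.003 -1.   ] tool y [-0.007 -1.     0.003] F [-17.    2.4   1.8] w 49.9
```

Emit:
jog_arm(steps=[[0.05,[0.0005,0,-0.003],[0,0,0]],[0.05,[0.001,0,-0.006],[0,0,0]],[0.05,[0.002,0,-0.01],[0,0,0]],[0.05,[0.003,0,-0.014],[0,0,0]],[0.05,[0.0042,0,-0.017],[0,0,0]]])

```text
time_s: 13.45
ee_pos: [483.2, -140.5, -0.8]
tool_rot: [0.787, 0.617, -0.001, 0.003]
contact_force: [-6.0, -14.3, 5.6]
gripper_width: 50.1
gripper_force: 8.0
```

```bash
python3 -c "
from h import *
cur()"
```

```text
t 13.45 fix [-84.9  -3.2  -0.8] tool z [-0.005 -0.003 -1.   ] tool y [-0.007 -1.     0.003] F [-15.3   2.5   5.6] w 50.1
```

Emit:
jog_arm(steps=[[0.05,[0.0015,0,-0.0038],[0,0,0]],[0.05,[0.0032,0,-0.0075],[0,0,0]],[0.05,[0.005,0,-0.0111],[0,0,0]],[0.05,[0.0072,0,-0.0145],[0,0,0]],[0.05,[0.0095,0,-0.0176],[0,0,0]]])

```text
time_s: 13.95
ee_pos: [486.0, -130.0, 16.9]
tool_rot: [0.787, 0.617, -0.001, 0.002]
contact_force: [-4.8, -9.3, 7.5]
gripper_width: 49.9
gripper_force: 6.2
```

```bash
python3 -c "
from h import *
cur()"
```

```text
t 13.95 fix [-74.1  -3.5  16.9] tool z [-0.004 -0.003 -1.   ] tool y [-0.005 -1.     0.003] F [-10.2   2.5   7.5] w 49.9
```

Emit:
jog_arm(steps=[[0.05,[0.003,0,-0.0025],[0,0,0]],[0.05,[0.006,0,-0.005],[0,0,0]],[0.05,[0.009,0,-0.0075],[0,0,0]],[0.05,[0.0125,0,-0.0095],[0,0,0]],[0.05,[0.016,0,-0.012],[0,0,0]]])

```text
time_s: 14.45
ee_pos: [489.7, -116.5, 29.6]
tool_rot: [0.787, 0.616, -0.001, 0.003]
contact_force: [-7.8, -13.6, 18.6]
gripper_width: 50.1
gripper_force: 12.7
```

```bash
python3 -c "
from h import *
cur()"
```

```text
t 14.45 fix [-60.   -3.9  29.6] tool z [-0.005 -0.005 -1.   ] tool y [-0.007 -1.     0.005] F [-15.    4.4  18.6] w 50.1
```

Emit:
jog_arm(steps=[[0.05,[0.002,0,-0.002],[0,0,0]],[0.05,[0.0045,0,-0.004],[0,0,0]],[0.05,[0.007,0,-0.006],[0,0,0]],[0.05,[0.01,0,-0.0078],[0,0,0]],[0.05,[0.013,0,-0.0095],[0,0,0]]])

```text
time_s: 14.95
ee_pos: [493.7, -100.8, 38.8]
tool_rot: [0.787, 0.617, 0.001, 0.002]
contact_force: [-1.8, -4.5, 11.3]
gripper_width: 49.5
gripper_force: 6.0
```

```bash
python3 -c "
from h import *
cur()"
```

```text
t 14.95 fix [-43.9  -4.1  38.8] tool z [-0.002 -0.004 -1.   ] tool y [-0.005 -1.     0.004] F [-4.8  0.7 11.3] w 49.5
```

Emit:
jog_arm(steps=[[0.05,[0.003,0,-0.0012],[0,0,0]],[0.05,[0.006,0,-0.002],[0,0,0]],[0.05,[0.009,0,-0.0027],[0,0,0]],[0.05,[0.012,0,-0.0034],[0,0,0]],[0.05,[0.0155,0,-0.004],[0,0,0]]])

```text
time_s: 15.45
ee_pos: [497.8, -84.8, 42.8]
tool_rot: [0.786, 0.618, 0.001, 0.002]
contact_force: [-0.7, -1.3, 9.5]
gripper_width: 50.5
gripper_force: 3.6
```

```bash
python3 -c "
from h import *
cur()"
```

```text
t 15.45 fix [-27.3  -4.4  42.8] tool z [-0.001 -0.004 -1.   ] tool y [-0.004 -1.     0.004] F [-1.5  0.4  9.5] w 50.5
```

Emit:
jog_arm(steps=[[0.05,[0.003,0,-0.0004],[0,0,0]],[0.05,[0.006,0,-0.0006],[0,0,0]],[0.05,[0.009,0,-0.0006],[0,0,0]],[0.05,[0.0115,0,-0.0005],[0,0,0]],[0.05,[0.013,0,-0.0004],[0,0,0]]])

```text
time_s: 15.95
ee_pos: [499.9, -70.7, 41.8]
tool_rot: [0.786, 0.618, 0.0, 0.0]
contact_force: [0.2, 0.2, 0.1]
gripper_width: 49.8
gripper_force: 0.1
```

```bash
python3 -c "
from h import *
cur()"
```

```text
t 15.95 fix [-13.2  -3.1  41.8] tool z [ 0.    -0.001 -1.   ] tool y [-0.002 -1.     0.001] F [ 0.3 -0.1  0.1] w 49.8
```

```bash
cat >> h.py <<'E'
H={"table":[[-80,-61,8],[-80,39,8],[0,39,8],[0,-61,8]],"stand":[[0,-61,12],[0,39,12],[0,39,80],[0,-61,80]],"fallen":[[-10,-61,18],[-10,39,18],[70,39,18],[70,-61,18]]}
def hyp(im,ref):
    for k,q in H.items():
        m=np.zeros(im.shape[:2],np.uint8); cv2.fillPoly(m,[proj('side',O+np.array(q)@F.T).round().astype(int)],1)
        d=np.abs(im.astype(int)-ref).sum(2)
        print(k,int(m.sum()),"diff>60:",round(float((d[m>0]>60).mean()),2),"rgb",im[m>0].mean(0).round(),"ref",ref[m>0].mean(0).round())
def grid(im,x0,x1,y0,y1,s):
    g=cv2.cvtColor(im,cv2.COLOR_RGB2GRAY).astype(int); b=im.astype(int)
    for y in range(y0,y1,s): print(y,"".join(("." if g[y,x]<60 else ("t" if b[y,x,0]-b[y,x,2]>8 else ("+" if g[y,x]<150 else "#"))) for x in range(x0,x1,2)))
E
python3 -c "
from h import *
im=robot.snapshot('side');cv2.imwrite('pics/n2.png',im[:,:,::-1]);ref=cv2.imread('pics/s1.png')[:,:,::-1]
hyp(im,ref);print({k:proj('side',O+np.array(q)@F.T).round().tolist() for k,q in H.items()});grid(im,290,420,200,330,3)"
```

```text
table 1515 diff>60: 0.83 rgb [177. 167. 160.] ref [233. 225. 216.]
stand 2145 diff>60: 0.97 rgb [166. 155. 151.] ref [212. 203. 192.]
fallen 1762 diff>60: 0.95 rgb [147. 140. 136.] ref [217. 209. 200.]
{'table': [[340.0, 250.0], [391.0, 264.0], [368.0, 286.0], [315.0, 269.0]], 'stand': [[315.0, 267.0], [368.0, 283.0], [369.0, 244.0], [314.0, 230.0]], 'fallen': [[318.0, 262.0], [371.0, 277.0], [345.0, 301.0], [289.0, 283.0]]}
200 t.+ttttttttt..............tttttt.........tt.......ttttttttttttttt
203 ttttttttttttt............tttttttt........+t.......ttttttttttttttt
206 ttttttttttttt...........ttttttttt.........+......tttttttttttttttt
209 tttttttttttt#ttttt......ttttttttttt..............t########ttt##tt
212 tttttttttttttttttt.......tttttttttt.............tt#############tt
215 tttttttttttttttttt.+t....ttttttttttt...........ttt##############t
218 ttttttttttttttttttt+t....ttttttttttt.........tttttt#############t
221 t.tttttttt+..tttttt++....ttttttttttt++....ttttttttttttt#########t
224 tt..tttttttttt...+t++....ttttttttttttt....ttttttttttttttttttttttt
227 tttt..ttttttttttttt+t....ttttttttttt+
[... 1708 characters left out ...]

302 ttttt++t+tt+ttt++tttttttttttttttt+ttttttttttt+ttttttttttttttttttt
305 tttt++tt++tttt+tttt+tttttt+tttttttttt+ttt+tt+tttttttttttttttttttt
308 ttttttttttttttt+t+ttt+ttt+tttt++...+tttt+tttttttttttttttttttttttt
311 ttttttttttttttttttttttttttt+........ttttt+ttttttttttttttttttttttt
314 t#ttttttttttttttttttttttt...........ttttttttttttttttttttttttttttt
317 ttttttttttttttttttttttt+.+++.......+tt+tttttttttttttttttttttttttt
320 tttttttttttttttttttttt.........+ttttttttttttttttttttttttttttttttt
323 tttttttttttttttttttt..+++.....ttttttttttttttttttttttttttttttttttt
326 ttt+ttttttt+++ttttt..........tttttttttttttttttttttttttttttttttttt
329 tt+tttttttttttttttttttt....tttt++tttttttttttttttttttttttttttttttt
```

```bash
cat >> h.py <<'E'
def warm(im,x0,x1,y0,y1,s):
    b=cv2.blur(im,(3,3)).astype(int); w=(b[:,:,0]-b[:,:,2])*100//(b.sum(2)//3+1); g=b.sum(2)//3
    for y in range(y0,y1,s): print(y,"".join("#" if g[y,x]<50 else ("0123456789"[min(9,max(0,w[y,x]//3))] if g[y,x]<140 else "abcdefghij"[min(9,max(0,w[y,x]//3))]) for x in range(x0,x1,3)))
E
python3 -c "
from h import *
im=cv2.imread('pics/n2.png')[:,:,::-1];warm(im,285,415,225,320,3)"
```

```text
225 fe55444e55544432##4566fdde21#4deddeddddedddd
228 4e55545545556542##5556fdd421#5deddeddddddddd
231 455555455ddd4551##5655edd422#5dddddddddeeddd
234 444556655dddccdc35656eded423#5deeeeddddddddd
237 665555655dddddcddcddeeded42##feedeeddeddddde
240 556565656dddddddddddddddd322eeedeedddddeedde
243 656556555ddccdcccccdcccdcdcdeededddedddddedd
246 5566555554dcddcccdccdddcdddceddddddddddddddd
249 5655555663dcddcdccdccdddccdcddddeddddddddddd
252 5555555564cddddddcdddddddddddddeedddddeddded
255 5666665ffe22ccddcdddddddddddeddddddddddddedd
258 66g6gff5ffcddcddcdddddcdddddeededdeddddedeed
261 f6f6fgffgfcdcdddddddcccddcddededddedddeddded
264 ee5ffgffffdccdcdddccccddddddededdddddddedddd
267 edef6fff4eddddddddddcdddc33deddddddddddddddd
270 edeef5531223cddddcdddcdcdcddeddddddddddddddd
273 eeeeed22222222ccdddcddddddddeedddddddddddddd
276 eeeecc222222222222cddcccddddeddddddddddddddd
279 eedcc2222222222222222dddddddeeeddddddddddddd
282 edccc2222222222222222222ccddeffffeeddddddddd
285 2cccccc222222222222222222222dffffffffeeedddd
288 2bcbcbb2222222222222222222222235ffffffgf56gf
291 cccbbbc22222222222222222222222222defgfffgfff
294 cbbbcc22222222222222222222222223223ggfffffff
297 bbbc2222222222222222222222222222224fgfffffff
300 bbc2222222222222222222222222222223fgffffffff
303 bbcc22222222222222222322222222224gfffgfggfff
306 bbbccc22222222222222222222222223fgffffffffff
309 bbcbbbbcc22222222222223##322223fffffffffffff
312 bbbcbbbbbcc222222222#####32223ffgffffffffgff
315 bbbbbbbbcbbbccc222222####2c24fffgggfffffffgf
318 bbbbbbbcbbbbbbbbc3212###3223ffffffffffffffff
```

Numerically, the bright quad at columns 313-369, rows 231-283, with screw holes at (316,255) and (360,267), matches the "stand" hypothesis, so the plate is up on its edge. I'll release it so it settles, then lower behind it and push it over.

Emit:
jog_arm(steps=[[0.05,[-0.004,0,0],[0,0,0]],[0.05,[-0.008,0,0],[0,0,0]],[0.05,[-0.012,0,0],[0,0,0]],[0.05,[-0.015,0,0],[0,0,0]],[0.05,[-0.015,0,0],[0,0,0]]])

```text
time_s: 16.5
ee_pos: [496.2, -86.6, 42.0]
tool_rot: [0.786, 0.618, 0.0, 0.001]
contact_force: [0.3, 0.2, -0.0]
gripper_width: 49.6
gripper_force: 0.0
```

```bash
python3 -c "
from h import *
cur();im=robot.snapshot('side');cv2.imwrite('pics/n3.png',im[:,:,::-1]);warm(im,303,380,222,290,3)"
```

```text
t 16.5 fix [-29.4  -3.3  42. ] tool z [-0.    -0.001 -1.   ] tool y [-0.004 -1.     0.001] F [ 0.2 -0.2 -0. ] w 49.6
222 4e5444554512##45edeee32##4
225 5e5554465532##55fdeee32##e
228 444545655642#555fdeee32##e
231 455eccd455545555eedde22##e
234 6564cccccdd4555eedede22#5e
237 5664dddddcdcdddeeeede32eed
240 6564cddccdcddddccdddeeeeee
243 5654dddddddcdddddddcddeeee
246 5564cddcddddcddcdcdcdddddd
249 6564dccccddcdcdddddddddddd
252 656532ddcdddddddddddddedde
255 6fffc2ccdcccddccddddcdedee
258 ffffcddcddcddccddcddddeeee
261 ffgfdcdcddddddddddddddeded
264 ffgfdddddcddddccddddddeedd
267 ff4fdccdddddcddddcd33deddd
270 f3222ccdddcddddcddddddefed
273 22222222ccdccddcccdccdefde
276 222222222222ccdcdccdddefed
279 222222222222222dcdddcdeggf
282 cc2222222222222222ccddefff
285 cc22222222222222222222efff
288 c2222222222222222222222234
```

It stands freely. Now I'll lower 15 mm and push it over.

Emit:
jog_arm(steps=[[0.05,[0,0,0.01],[0,0,0]],[0.05,[0,0,0.015],[0,0,0]],[0.05,[0.004,0,0.015],[0,0,0]],[0.05,[0.009,0,0.015],[0,0,0]],[0.05,[0.013,0,0.015],[0,0,0]]])

```text
time_s: 17.05
ee_pos: [499.7, -72.5, 26.9]
tool_rot: [0.786, 0.618, 0.0, 0.0]
contact_force: [0.1, 0.9, 0.4]
gripper_width: 50.0
gripper_force: 0.0
```

Emit:
jog_arm(steps=[[0.05,[0.003,0,0],[0,0,0]],[0.05,[0.006,0,0],[0,0,0]],[0.05,[0.009,0,0],[0,0,0]],[0.05,[0.012,0,0],[0,0,0]],[0.05,[0.015,0,0],[0,0,0]]])

```text
time_s: 17.55
ee_pos: [503.1, -58.3, 27.0]
tool_rot: [0.786, 0.618, 0.0, 0.001]
contact_force: [0.2, -0.1, 0.3]
gripper_width: 50.1
gripper_force: 0.0
```

```bash
python3 -c "
from h import *
cur();im=robot.snapshot('side');cv2.imwrite('pics/n4.png',im[:,:,::-1]);warm(im,276,380,222,315,3)"
```

```text
t 17.55 fix [-0.3 -3.4 27. ] tool z [ 0.    -0.001 -1.   ] tool y [-0.003 -1.     0.001] F [-0.1 -0.2  0.3] w 50.1
222 555ede5445e45452###365556e4########
225 555fe45545f5455322##65566ee########
228 4554e5554555555512##56655fe#######e
231 555555545555555522##65555ed4###34ed
234 555544556665566422##6666ede22##eddd
237 665566555655565523##565eede22##eded
240 565655655556665612##6eeedde22##eeed
243 5555556565655555d2#5eddddde22##edde
246 566556655556556555eddddddde22##eddd
249 65565555556655555feddddedde22#4dddd
252 d6565656555655gggfffdddddde213dddde
255 4655556655fgfgfffggffedddddeddddddd
258 56556ggfffgfgfffffffffedddddddedddd
261 effgffffffggfffefffffffdddddddddddd
264 eef5ggfgffgfeddcddeffgffeddddeddedd
267 ddefffffffdcddcccddcdefgfedddddeddd
270 eeeef6feddcddccdcdcdcdcdeefeeddeded
273 eeeeeecdddccddddccccccdddcdddddeedd
276 eeeeeedccddcccddcddcddccdcddccddddd
279 eeeeedc2cdccdddcddccdcdcdddcddddddd
282 e54edc22222cddddddddddcddccdddddeed
285 e##2bbc2222222cdccddcdcddddcdd3efff
288 4##2bcc2222222222cddddddcdd32222234
291 ###cccbcc22222222222dddddd322222222
294 ##3bcbcc222222222222222c32222222223
297 ##cbbcc2222222222222222222222222222
300 #2bbc322222222222222222222222222222
303 cbbc2222222222222222222222222222223
306 bbbbc222222222222222222222222222224
309 bbbbbcc2222222222222222232##322234f
312 bbbbbbcbccc222222222223#####3c224ff
```

```bash
python3 -c "
from h import *
print(((ray('side',[[317,262],[366,283],[348,294],[294,275]],18)-O)@F).round(1))
im=cv2.imread('pics/n4.png')[:,:,::-1]
b=im.astype(int)
for y in range(258,300,2): print(y,' '.join('%3d'%(b[y,x].sum()//3) for x in range(285,378,3)))
"
```

```text
[[ -7.7 -61.5  18. ]
 [  9.5  40.7  18. ]
 [ 50.9  33.1  18. ]
 [ 47.  -68.9  18. ]]
258 180 140 140 143 142 140 142 142 138 143 146 144 141 142 147 150 144 145 138 234 224 227 225 229 228 225 225 224 225 224 223
260 142 139 139 140 140 141 140 140 142 137 141 142 142 146 146 142 143 139 142 167 227 227 226 225 229 227 226 224 222 223 223
262 142 137 139 142 144 149 141 139 142 144 144 145 166 145 142 145 147 145 142 143 233 225 225 224 222 227 224 225 223 223 224
264 139 142 141 140 142 145 143 139 141 143 162 158 162 165 159 146 143 141 139 140 171 231 225 225 226 226 225 222 225 225 226
266 138 143 143 141 142 142 143 142 157 162 157 157 168 192 158 162 162 151 144 140 143 129 230 224 224 225 224 221 222 224 225
268 224 139 140 143 143 141 157 164 159 157 178 161 154 158 162 158 164 160 162 153 142 141 167 230 225 225 223 225 224 225 225
270 224 150 136 143 154 163 163 160 163 161 160 153 156 162 152 157 172 174 163 159 161 160 139 126 229 225 223 223 223 225 220
272 214 222 140 233 158 161 159 190 184 157 161 157 157 164 189 161 156 157 157 157 179 170 161 161 174 229 227 223 223
[... 972 characters left out ...]
 168 168 172 167 160 165 150 147 139 135 131 134 135 136 140
290  97 211 216 213 211 131 133 134 131 134 130 136 133 135 135 129 159 163 168 171 174 143 143 146 133 131 131 135 130 137 137
292 203 213 214 220 225 131 134 132 133 133 133 132 134 134 129 137 129 122 156 170 167 140 139 132 132 131 134 134 134 132 137
294 225 212 222 223 199 133 129 132 130 132 133 135 133 127 138 128 128 133 131 122 152 130 129 132 130 130 134 135 128 133 142
296 212 220 217 203 134 132 139 135 133 130 131 132 133 136 135 128 133 129 130 132 131 128 132 135 136 133 128 134 133 131 138
298 219 225 126 137 131 132 134 131 132 128 133 133 134 136 129 130 127 133 132 132 126 131 135 135 132 133 136 135 138 135 137
```

```bash
python3 -c "
from h import *
q=(ray('side',[[321,262],[370,278],[348,290],[294,273.5]],18)-O)@F
print(q.round(1),q.mean(0)); s=(ray('side',[[324,266],[307.5,272],[327,272],[319.5,276.5],[339.5,276.5],[358,277]],18)-O)@F;print(s.round(0))
im=cv2.imread('pics/n4.png')[:,:,::-1].astype(np.uint8)
g=cv2.cvtColor(im,cv2.COLOR_RGB2GRAY); t=cv2.morphologyEx(g,cv2.MORPH_TOPHAT,np.ones((5,5)))
m=np.zeros_like(g);cv2.fillPoly(m,[np.array([[321,264],[368,278],[347,289],[297,273]])],1)
k,l,st,ce=cv2.connectedComponentsWithStats(((t>12)&(m>0)).astype(np.uint8));c=ce[1:][st[1:,4]>=3];print(len(c));s=(ray('side',c,18)-O)@F;print(s.round(0).tolist(),s.mean(0))
"
```

```text
[[-11.2 -55.7  18. ]
 [ -7.   38.8  18. ]
 [ 41.2  27.4  18. ]
 [ 43.1 -71.7  18. ]] [ 16.54682905 -15.3157137   18.        ]
[[ -2. -44.  18.]
 [ 28. -56.  18.]
 [ 12. -29.  18.]
 [ 30. -31.  18.]
 [ 14.  -4.  18.]
 [ -0.  21.  18.]]
13
[[-3.0, -46.0, 18.0], [12.0, -51.0, 18.0], [-2.0, -23.0, 18.0], [28.0, -56.0, 18.0], [13.0, -28.0, 18.0], [-2.0, -2.0, 18.0], [28.0, -33.0, 18.0], [12.0, -6.0, 18.0], [-2.0, 21.0, 18.0], [28.0, -11.0, 18.0], [13.0, 16.0, 18.0], [6.0, 31.0, 18.0], [28.0, 12.0, 18.0]] [ 12.30096305 -13.48499051  18.        ]
```

```bash
cat >> h.py <<'E'
def socks(im,quad):
    g=cv2.cvtColor(np.ascontiguousarray(im),cv2.COLOR_RGB2GRAY); t=cv2.morphologyEx(g,cv2.MORPH_TOPHAT,np.ones((5,5)))
    m=np.zeros_like(g);cv2.fillPoly(m,[np.array(quad)],1)
    k,l,st,ce=cv2.connectedComponentsWithStats(((t>12)&(m>0)).astype(np.uint8));c=ce[1:][st[1:,4]>=3]
    s=(ray('side',c,18)-O)@F;print(len(c),s.round(0)[:,:2].tolist(),s.mean(0).round(1))
E
python3 -c "
from h import *
cur();im=robot.snapshot('side');cv2.imwrite('pics/n5.png',im[:,:,::-1])
socks(im,[[318,262],[371,277],[345,302],[288,283]])
b=im.astype(int)
for y in range(256,304,2): print(y,' '.join('%3d'%(b[y,x].sum()//3) for x in range(285,378,3)))
"
```

```text
t 17.6 fix [ 0.2 -3.4 26.9] tool z [ 0.    -0.001 -1.   ] tool y [-0.002 -1.     0.001] F [ 0.6  1.  -0.1] w 49.9
17 [[-3.0, -46.0], [-2.0, -26.0], [20.0, -48.0], [-3.0, -4.0], [19.0, -26.0], [-3.0, 19.0], [44.0, -47.0], [21.0, -3.0], [43.0, -25.0], [6.0, 36.0], [70.0, -61.0], [22.0, 20.0], [42.0, -4.0], [50.0, 0.0], [43.0, 18.0], [48.0, 22.0], [51.0, 35.0]] [27.5 -8.2 18. ]
256 102  97 115 116 137 143 140 140 141 143 143 144 146 144 137 144 147 142 230 226 221 224 225 227 235 222 220 222 223 226 224
258 179 147 138 143 141 142 138 140 137 145 145 146 138 145 146 144 146 141 137 232 224 225 224 226 226 226 227 221 223 225 223
260 141 139 141 140 143 137 142 145 141 139 139 144 173 146 142 142 143 145 145 171 228 225 227 226 227 225 223 224 223 221 225
262 147 140 137 140 144 145 140 142 137 145 145 171 175 175 176 155 142 142 147 143 229 225 224 226 224 227 224 225 225 224 221
264 137 142 140 141 146 144 141 140 141 134 174 175 168 171 172 172 177 153 141 139 235 229 226 224 223 222 225 225 223 223 223
266 133 141 138 138 143 142 140 142 142 172 170 175 177 180 172 172 168 173 175 16
[... 1649 characters left out ...]
 170 175 175 174 175 174 175 150 139 132 134 136 133 136 133
294 225 212 221 222 193 136 134 132 133 136 130 130 155 164 159 163 163 169 171 174 172 175 159 144 130 130 135 128 137 133 136
296 213 220 217 198 130 129 133 133 134 130 133 134 130 132 152 157 162 162 162 166 173 168 147 141 130 136 131 136 132 132 134
298 221 226 126 132 129 133 135 132 134 135 134 131 135 134 125 127 154 160 162 162 168 136 142 130 132 138 130 132 128 134 135
300 223 122 133 135 134 136 131 137 127 137 136 135 134 129 129 129 134 131 155 166 166 144 135 130 133 129 131 133 131 135 136
302 226 134 134 133 130 128 137 133 133 136 130 141 130 135 137 133 127 134 128 126 160 135 130 133 133 134 132 130 138 140 131
```

```bash
python3 -c "
from h import *
print(((ray('side',[[308.75,268.25],[388.25,293],[306,269.5],[387.5,295]],10)-O)@F).round(1))
print('plate',((ray('side',[[321,259.5],[371,276],[347,295],[293,279]],18)-O)@F).round(1))
goto([24,-105,50])"
```

```text
[[  5.3 -69.5  10. ]
 [  6.   77.2  10. ]
 [ 11.1 -71.   10. ]
 [ 11.6  78.8  10. ]]
plate [[-18.5 -60.6  18. ]
 [-13.3  37.2  18. ]
 [ 54.   33.2  18. ]
 [ 57.9 -62.8  18. ]]
t 17.65 fix [-0.1 -3.4 26.9] tool z [ 0.    -0.001 -1.   ] tool y [-0.002 -1.     0.001] F [-0.3  0.1  0.5] w 49.9
shift [0.0243, 0.1016, -0.0229] turn [0.001, -0.0, -0.002]
```

Emit:
jog_arm(steps=[[0.05,[0,0,-0.025],[0,0,0]],[0.0,[0.024,0.05,-0.025],[0,0,0]],[0.0,[0.024,0.095,-0.025],[0,0,0]],[0.0,[0.024,0.102,-0.025],[0,0,0]],[0.0,[0.024,0.102,-0.01],[0,0,0]]])

```text
time_s: 18.15
ee_pos: [610.1, -60.4, 37.8]
tool_rot: [0.786, 0.618, 0.001, 0.002]
contact_force: [0.9, 0.2, 0.8]
gripper_width: 0.3
gripper_force: 0.0
```

Emit:
jog_arm(steps=[[0.0,[0,0,0.025],[0,0,0]],[0.0,[0,0,0.045],[0,0,0]],[0.0,[0,0,0.055],[0,0,0]],[0.0,[0,0,0.055],[0,0,0]],[0.0,[0,0,0.055],[0,0,0]]])

```text
time_s: 18.65
ee_pos: [607.5, -59.6, -17.6]
tool_rot: [0.786, 0.618, 0.0, 0.001]
contact_force: [-0.0, -0.7, 1.0]
gripper_width: 0.1
gripper_force: 0.0
```

```bash
python3 -c "
from h import *
goto([24,-64.5,-18.5])"
```

```text
t 18.65 fix [  22.7 -105.2  -17.6] tool z [-0.    -0.001 -1.   ] tool y [-0.003 -1.     0.001] F [-0.6 -0.1  1. ] w 0.1
shift [0.0012, -0.0407, 0.0008] turn [0.001, 0.0, -0.003]
```

Emit:
jog_arm(steps=[[0.0,[0,-0.01,0.002],[0,0,0]],[0.0,[0,-0.018,0.002],[0,0,0]],[0.0,[0,-0.022,0.002],[0,0,0]],[0.0,[0,-0.026,0.002],[0,0,0]],[0.0,[0,-0.03,0.002],[0,0,0]]])

```text
time_s: 19.15
ee_pos: [578.6, -52.1, -19.7]
tool_rot: [0.786, 0.618, 0.001, 0.001]
contact_force: [0.7, -0.5, 0.3]
gripper_width: -0.2
gripper_force: 0.0
```

```bash
python3 -c "
from h import *
cur();im=robot.snapshot('side');cv2.imwrite('pics/n6.png',im[:,:,::-1])
socks(im,[[318,258],[371,277],[345,302],[288,281]])"
```

```text
t 19.15 fix [ 23.3 -75.3 -19.7] tool z [ 0.    -0.002 -1.   ] tool y [-0.003 -1.     0.002] F [-0.3 -0.8  0.3] w -0.2
22 [[-13.0, -48.0], [-1.0, -64.0], [-2.0, -46.0], [31.0, -61.0], [20.0, -48.0], [4.0, -26.0], [3.0, -18.0], [2.0, -4.0], [-9.0, 21.0], [19.0, -25.0], [44.0, -46.0], [0.0, 19.0], [58.0, -61.0], [21.0, -3.0], [42.0, -25.0], [5.0, 35.0], [48.0, -23.0], [20.0, 18.0], [42.0, -4.0], [25.0, 21.0], [44.0, 19.0], [51.0, 35.0]] [ 20.6 -15.1  18. ]
```

Emit:
jog_arm(steps=[[0.0,[0,-0.003,0],[0,0,0]],[0.0,[0,-0.006,0],[0,0,0]],[0.0,[0,-0.009,0],[0,0,0]],[0.0,[0,-0.011,0],[0,0,0]],[0.0,[0,-0.011,0],[0,0,0]]])

```text
time_s: 19.7
ee_pos: [567.8, -49.6, -20.0]
tool_rot: [0.786, 0.618, 0.0, 0.0]
contact_force: [-1.1, 0.0, -0.3]
gripper_width: 0.1
gripper_force: 0.0
```

```bash
python3 -c "
from h import *
cur();im=robot.snapshot('side');cv2.imwrite('pics/n7.png',im[:,:,::-1])
socks(im,[[318,258],[381,277],[355,305],[288,281]])"
```

```text
t 19.7 fix [ 23.2 -64.3 -20. ] tool z [ 0.    -0.001 -1.   ] tool y [-0.003 -1.     0.001] F [-0.2  1.1 -0.3] w 0.1
22 [[-4.0, -61.0], [-15.0, -42.0], [19.0, -51.0], [-2.0, -41.0], [29.0, -61.0], [20.0, -41.0], [4.0, -22.0], [2.0, -13.0], [19.0, -20.0], [1.0, 4.0], [-11.0, 37.0], [1.0, 26.0], [44.0, -41.0], [21.0, 3.0], [59.0, -55.0], [56.0, -37.0], [5.0, 41.0], [44.0, -18.0], [21.0, 25.0], [3.0, 50.0], [44.0, 3.0], [44.0, 25.0]] [ 18.4 -13.1  18. ]
```

```bash
python3 -c "
from h import *
a=ray('top',np.array([[440,137],[370,419],[120,113],[72,289]])/4.4+[189.6,224.6],10)
print(((a-O)@F).round(1))
b=ray('side',np.array([[279,404],[557,491]])/4+[239.6,169.6],10);print(((b-O)@F).round(1))
b=ray('side',np.array([[279,484],[557,572]])/4+[239.6,149.6],10);print(((b-O)@F).round(1))
"
```

```text
[[ 12.6 -64.1  10. ]
 [ 13.3  64.1  10. ]
 [154.4 -42.2  10. ]
 [154.9  38.6  10. ]]
[[ 11.3 -64.2  10. ]
 [ 11.7  64.2  10. ]]
[[ 11.3 -64.2  10. ]
 [ 12.3  64.6  10. ]]
```

Emit:
jog_arm(steps=[[0.0,[0,-0.003,0],[0,0,0]],[0.0,[0,-0.005,0],[0,0,0]],[0.0,[0,-0.007,0],[0,0,0]],[0.0,[0,-0.0085,0],[0,0,0]],[0.0,[0,-0.0085,0],[0,0,0]]])

```text
time_s: 20.25
ee_pos: [559.4, -47.6, -20.0]
tool_rot: [0.786, 0.618, 0.0, 0.0]
contact_force: [-0.9, -0.2, -0.3]
gripper_width: -0.2
gripper_force: 0.0
```

```bash
python3 -c "
from h import *
cur();im=robot.snapshot('side');cv2.imwrite('pics/n7.png',im[:,:,::-1])
socks(im,[[318,258],[381,277],[355,305],[288,281]])"
```

```text
t 20.25 fix [ 23.2 -55.6 -20. ] tool z [ 0.    -0.001 -1.   ] tool y [-0.003 -1.     0.001] F [-0.4  0.8 -0.3] w -0.2
18 [[-3.0, -51.0], [-16.0, -38.0], [24.0, -57.0], [-2.0, -33.0], [33.0, -63.0], [23.0, -41.0], [19.0, -34.0], [1.0, 13.0], [-10.0, 45.0], [20.0, -10.0], [42.0, -34.0], [57.0, -46.0], [19.0, 11.0], [44.0, -10.0], [21.0, 33.0], [44.0, 12.0], [54.0, 13.0], [43.0, 33.0]] [ 23.1 -14.4  18. ]
```

Emit:
jog_arm(steps=[[0.0,[0,0.02,0],[0,0,0]],[0.0,[0,0.025,-0.04],[0,0,0]],[0.0,[0,0.025,-0.07],[0,0,0]],[0.05,[-0.04,0,-0.07],[0,0,0]],[0.05,[-0.075,-0.03,-0.07],[0,0,0]]])

```text
time_s: 20.8
ee_pos: [513.4, -114.2, 50.7]
tool_rot: [0.785, 0.619, 0.001, 0.002]
contact_force: [-0.8, -1.0, 0.2]
gripper_width: 28.1
gripper_force: 0.0
```

Emit:
jog_arm(steps=[[0.05,[-0.01,-0.03,0],[0,0,0]],[0.05,[-0.01,-0.03,0.02],[0,0,0]],[0.05,[-0.01,-0.03,0.045],[0,0,0]],[0.05,[-0.01,-0.03,0.045],[0,0,0]],[0.05,[-0.01,-0.03,0.045],[0,0,0]]])

```text
time_s: 21.3
ee_pos: [481.0, -116.2, 5.1]
tool_rot: [0.786, 0.618, 0.0, 0.0]
contact_force: [0.1, -0.1, -0.3]
gripper_width: 49.9
gripper_force: 0.0
```

```bash
python3 -c "
from h import *
goto([-45,0,-22])"
```

```text
t 21.3 fix [-61.8   4.6   5.1] tool z [-0. -0. -1.] tool y [-0.003 -1.     0.   ] F [-0.  -0.1 -0.3] w 49.9
shift [0.0168, 0.0045, 0.0271] turn [0.0, 0.0, -0.003]
```

Emit:
jog_arm(steps=[[0.05,[0,0.004,0.015],[0,0,-0.003]],[0.05,[0,0.0045,0.027],[0,0,-0.003]],[0.05,[0,0.0045,0.027],[0,0,-0.003]],[0.05,[0.012,0.0045,0.027],[0,0,-0.003]],[0.05,[0.025,0.0045,0.027],[0,0,-0.003]]])

```text
time_s: 21.8
ee_pos: [492.0, -92.1, -21.5]
tool_rot: [0.785, 0.619, 0.001, 0.001]
contact_force: [0.5, 0.1, 0.0]
gripper_width: 49.9
gripper_force: 0.0
```

Emit:
jog_arm(steps=[[0.05,[0.008,0,0],[0,0,0]],[0.05,[0.016,0,0],[0,0,0]],[0.05,[0.024,0,0],[0,0,0]],[0.05,[0.032,0,0],[0,0,0]],[0.05,[0.04,0,0],[0,0,0]]])

```text
time_s: 22.3
ee_pos: [501.2, -53.5, -22.0]
tool_rot: [0.785, 0.619, 0.0, 0.001]
contact_force: [-0.5, -2.0, 1.6]
gripper_width: 50.1
gripper_force: 0.8
```

```bash
python3 -c "
from h import *
cur();im=robot.snapshot('side');cv2.imwrite('pics/n8.png',im[:,:,::-1])
socks(im,proj('side',O+np.array([[-10,-55,18],[-10,55,18],[105,55,18],[105,-55,18]])@F.T).astype(int))"
```

```text
t 22.3 fix [  3.9  -0.4 -22. ] tool z [-0.    -0.001 -1.   ] tool y [-0.    -1.     0.001] F [-2.  -0.   1.6] w 50.1
27 [[1.0, -41.0], [-5.0, -23.0], [17.0, -46.0], [-4.0, 11.0], [7.0, -17.0], [1.0, 22.0], [18.0, -21.0], [32.0, -33.0], [18.0, -8.0], [4.0, 38.0], [33.0, -10.0], [12.0, 19.0], [53.0, -33.0], [14.0, 50.0], [31.0, 11.0], [53.0, -12.0], [31.0, 32.0], [78.0, -32.0], [91.0, -46.0], [53.0, 11.0], [78.0, -11.0], [54.0, 32.0], [78.0, 12.0], [59.0, 36.0], [78.0, 34.0], [85.0, 50.0], [102.0, 53.0]] [39.6  2.9 18. ]
```

Emit:
jog_arm(steps=[[0.05,[0.008,0,0],[0,0,0]],[0.05,[0.016,0,0],[0,0,0]],[0.05,[0.024,0,0],[0,0,0]],[0.05,[0.031,0,0],[0,0,0]],[0.05,[0.037,0,0],[0,0,0]]])

```text
time_s: 22.85
ee_pos: [509.8, -17.3, -22.1]
tool_rot: [0.785, 0.619, 0.0, 0.001]
contact_force: [-0.7, -0.3, 0.4]
gripper_width: 49.7
gripper_force: 0.6
```

Emit:
jog_arm(steps=[[0.05,[0.003,0,0],[0,0,0]],[0.05,[0.006,0,0],[0,0,0]],[0.05,[0.008,0,0],[0,0,0]],[0.05,[0.01,0,0],[0,0,0]],[0.05,[0.011,0,0],[0,0,0]]])

```text
time_s: 23.35
ee_pos: [511.3, -9.4, -22.1]
tool_rot: [0.786, 0.618, -0.001, 0.001]
contact_force: [-3.7, -8.3, 1.0]
gripper_width: 50.0
gripper_force: 5.0
```

```bash
python3 -c "
from h import *
cur()"
```

```text
t 23.35 fix [ 49.2   0.  -22.1] tool z [-0.003 -0.001 -1.   ] tool y [-0.002 -1.     0.001] F [-9.   1.6  1. ] w 50.0
```

It meets the back stop exactly where expected: TCP at 49.2, 9 N. I'll press a little to seat it, then retreat clear.

Emit:
jog_arm(steps=[[0.05,[0.002,0,0],[0,0,0]],[0.05,[0.004,0,0],[0,0,0]],[0.05,[0.005,0,0],[0,0,0]],[0.05,[0.005,0,0],[0,0,0]],[0.05,[0.005,0,0],[0,0,0]]])

```text
time_s: 23.85
ee_pos: [511.3, -9.2, -22.0]
tool_rot: [0.787, 0.617, -0.003, 0.003]
contact_force: [-6.9, -21.3, 1.5]
gripper_width: 49.5
gripper_force: 11.2
```

Emit:
jog_arm(steps=[[0.05,[-0.005,0,0],[0,0,0]],[0.05,[-0.02,0,0],[0,0,0]],[0.05,[-0.06,0,0],[0,0,0]],[0.05,[-0.1,0,-0.04],[0,0,0]],[0.05,[-0.13,0,-0.09],[0,0,0]]])

```text
time_s: 24.35
ee_pos: [483.0, -123.2, 55.6]
tool_rot: [0.786, 0.618, -0.001, -0.0]
contact_force: [1.0, 0.4, 0.4]
gripper_width: 50.1
gripper_force: 0.0
```

Emit:
jog_arm(steps=[[0.05,[-0.05,0,-0.05],[0,0,0]],[0.05,[-0.1,0,-0.1],[0,0,0]],[0.05,[-0.15,0,-0.1],[0,0,0]],[0.05,[-0.18,0,-0.1],[0,0,0]],[0.05,[-0.18,0,-0.1],[0,0,0]]])

```text
time_s: 24.85
ee_pos: [441.1, -302.0, 157.6]
tool_rot: [0.787, 0.617, 0.0, 0.003]
contact_force: [-1.0, -0.2, -0.9]
gripper_width: 50.1
gripper_force: 0.0
```

```bash
python3 -c "
from h import *
cur();im=robot.snapshot('side');cv2.imwrite('pics/n9.png',im[:,:,::-1]);t=robot.snapshot('top');cv2.imwrite('pics/t9.png',t[:,:,::-1])
socks(im,proj('side',O+np.array([[62,-49,18],[62,49,18],[138,49,18],[138,-49,18]])@F.T).astype(int))
# top brightness profiles along fixture x, several y at z=18
for y in(-40,0,40):
  X=np.arange(40,162,2); uv=proj('top',O+np.c_[X,0*X+y,0*X+18]@F.T).round().astype(int); print(y,t[uv[:,1],uv[:,0]].mean(1).astype(int).tolist())
"
```

```text
t 24.85 fix [-2.517e+02  1.000e-01  1.576e+02] tool z [-0.003 -0.005 -1.   ] tool y [-0.006 -1.     0.005] F [-0.4  1.  -0.9] w 50.1
8 [[62.0, -46.0], [105.0, -46.0], [132.0, -46.0], [131.0, -28.0], [131.0, -5.0], [103.0, 47.0], [131.0, 16.0], [130.0, 41.0]] [115.7  -8.5  18. ]
-40 [163, 165, 162, 160, 160, 157, 160, 161, 160, 150, 138, 169, 196, 202, 203, 202, 201, 203, 203, 202, 204, 203, 201, 203, 201, 201, 203, 203, 201, 200, 198, 198, 199, 201, 197, 203, 201, 205, 202, 202, 203, 200, 200, 200, 201, 202, 203, 201, 200, 195, 162, 136, 151, 149, 118, 72, 60, 88, 127, 143, 158]
0 [167, 166, 166, 167, 164, 163, 167, 165, 167, 162, 151, 172, 195, 201, 204, 202, 203, 201, 204, 199, 202, 203, 203, 202, 200, 201, 201, 202, 202, 203, 202, 201, 203, 201, 199, 203, 203, 203, 202, 203, 202, 205, 201, 204, 202, 205, 201, 202, 203, 198, 164, 126, 142, 163, 169, 168, 166, 166, 166, 169, 163]
40 [165, 166, 165, 167, 165, 166, 166, 162, 162, 159, 144, 154, 194, 204, 202, 202, 203, 198, 194, 189, 162, 181, 198, 201, 205, 202, 207, 204, 200, 194, 190, 190, 189, 186, 198, 203, 205, 204, 203, 203, 199, 185, 182, 188, 198, 202, 203, 203, 201, 193, 157, 137, 151, 155, 107, 75, 61, 80, 120, 146, 159]
```

```bash
python3 -c "
from plant import robot
print(robot.hand_in())"
```

```text
the job is handed in; nothing more can be done
None
```

The job is handed in at about 25 s. The plate was tipped up at the step on the second try (the first slipped and it fell back flat), stood on its edge and was pushed over. After one sideways nudge to centre it, I pushed it along the guides. In the last images it lies sockets up and flush against the back stop. I steered clear of the jar, bottle and tin but did not check them again afterwards.

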